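# Put the drained whisk away in the utensil crock

## Robot

A 6-joint arm with a two-finger parallel gripper is mounted at the origin on the work surface. World frame = base frame: x ahead of the robot, y to its left, z up, the work surface at z = 0. Lengths are in m, angles in rad, forces in N, time in s.
With the tool pointing down it reaches from about 0.425 to 0.95 m from the base axis. Payload 3.5 kg.
Tool frame: the origin (TCP) lies midway between the tips of the shut fingers; the grasp point (between the pads) lies 19 mm behind it; x points along the fingers, z is the direction in which the jaws open and shut, and the axes are right-handed (so a half turn about x gives the same grasp; the last joint's range is limited). The gripper opens to 85 mm and grips with 20 to 120 N. Pads are 22 mm wide; open, the fingers measure 114 mm over their backs; the gripper's body (76 mm by 85 mm) begins 54 mm behind the grasp point. The pads swing forward as they close: fully open they stand 13 mm farther back than shut.
Start: joints at [-1.261, 0.286, 1.577, -0, 1.279, -0.15], TCP at [0.3, -0.605, 0.231] pointing down, gripper open.
Joint ranges: [-2.77, 2.77], [-0.9, 2.22], [0.21, 2.48], [-1.53, 4.67], [0.24, 2.81], [-2.84, 2.84]. Speed limits (rad/s): [2.79, 2.79, 3.14, 3.14, 3.14, 3.14].

## Interface

Orientations are given as a unit quaternion [x, y, z, w].
In Python, from plant import readout, eyes, ctrl gives the robot as it stands.
- The arm moves only by the tool move_arm, never from a script. Its argument "commands" is a list of rows, each a list of 7 numbers: the turn, a rotation vector about the world's x, y, z in rad, then the shift along the world's x, y, z in mm, then the closure in counts, from 0 (fully open) to 255 (shut). A call has 1 to 12 rows; each row is the pose to reach, as a shift and turn from the pose measured when the call began; what a row does not reach only later rows make up. A row lasts 1/10 s, in which the tool goes at most 50 mm and 8.59 degrees, less where a joint would pass 70% of its speed; a pose out of reach is approached as far as the arm can. A call with a gripper value outside its range is refused whole. The fingers move at their own pace and stop on an object; "newtons" is the grip in N (left out, the last holds). Time passes only in rows, so rows that repeat a pose let the fingers close. It gives the time, the measured TCP pose, the force and the opening at its end, in the units of the state.
- readout.get_state(): the state, without advancing time (a new reading comes with each control period).
- eyes.read_camera(name): name is "scene" or "side" or "wrist"; returns a dict with "color" (420x560x3 uint8, red, green, blue), "depth" (420x560 float32, m along the optical axis (not along the pixel's ray), 0 where there is no reading), "K" (3x3 intrinsics, pixels), "dist" ([k1, k2, p1, p2, k3] as OpenCV has them; the pictures are not rectified), "eye" and "attitude" of the camera in the world. Camera axes: x right, y down, z forward; pixel columns grow to the right and rows downward; lengths in m; the calibration is good to about 2 mm. A picture is of the moment at which its call begins.
- ctrl.sign_off(): hands the job in, once; it reports no verdict.
The state is a dict: "time": time; "qpos": joint angles; "dq": joint speeds; "joint_efforts": joint torques, N m; "eef_pos": TCP position; "tcp_rot": TCP orientation; "contact_force": force on the tool from outside, world axes, zero at the start; "wrist_torque": the same for the moment, N m; "opening": opening from 0.0 (shut) to 1.0 (fully open).
Only numpy, scipy, OpenCV 4.12 (cv2) and the standard library are available. Lean on these libraries where they do the work, as an engineer would, in place of code of your own. Each camera call takes 0.05 s, during which the arm holds its last target.

## Task

The steel whisk has drained dry: take it out of the wooden draining stand and stand it, handle up as it is now, in the tall white utensil crock. Lower it to the crock's bottom before letting go rather than dropping it in, leave the crock standing where it is, and leave the pestle and the masher upright in their places in the stand.

Things in the scene. Friction and masses are not known exactly. Their poses are not given: they have to be found in the camera images.
- whisk_mid (a point): Steel whisk, 230 mm long, 140 g, upright, wires down, loose in one opening of the draining stand. Point on its axis half-way up, 115 mm above the wire tip; z axis towards the handle end. Stiff wire bulb: lowest 95 mm, 50 mm across at most. Round handle 24 mm thick, from 20 mm below to 100 mm above this point, then a 15 mm high hanging loop. Lift it straight up 130 mm to clear stand and tools.
- crock: Tall white round ceramic utensil crock, open on top, empty, loose, about 0.9 kg: 130 mm high, 96 mm across outside at the rim, wall 6 mm, 84 mm across inside at the rim, 80 mm at the bottom, inner floor 8 mm above its underside. Origin: centre of its underside, on the ledge; z up.
- pestle_mid (a point): Short dark wooden pestle, upright in the stand, 120 mm tall, 44 mm thick at most. Point on its axis half-way up, z up. The stand: wood, fixed, 100 x 300 mm, 72 mm high; tools stand on its 12 mm base board in three 64 mm square openings of its upper frame, in a row 95 mm apart along its long side. Whisk, pestle and masher fill them in any order, so their line is the stand's long side.
- masher_mid (a point): Short pale wooden masher, upright in the stand, 125 mm tall, with a 50 mm round foot and an 18 mm thick handle. Point on its axis half-way up (62.5 mm above its foot); z up.
Not all that is in view belongs to the job. Of the things that look like the part that bears whisk_mid, the largest one is meant. Leave any red look-alike of the crock alone.

How it is judged:
By the outcome, as a careful person would: the job done as asked, in the order asked, and still so for the second after the job is handed in, with the robot touching nothing.
It also fails if it takes over 40 s, if anything falls off the work surface, if the arm or the gripper's body presses on something with over 40 N, if the wrist force passes 120 N, or if a joint passes its speed limit or range.

## Working session

There is one attempt and no reset: what is moved stays moved. The work goes in short steps, Python scripts to look and compute and a tool call to move; the robot and the scene stay as the last step left them, time stands still between calls to the robot, and variables do not carry over. Pictures are saved under pics/ and viewed, and the job is handed in when it is done.

Besides the shell and the picture viewer there is one more tool, called after "Emit:" as name([rows], argument=value, ...), one row to a line, values as JSON. move_arm: Moves the arm, as the interface text tells. Its arguments: {"type":"object","properties":{"commands":{"type":"array"},"newtons":{"type":"number"}},"required":["commands"]}

```bash
ls; mkdir -p pics; python3 - <<'E'
from plant import readout,eyes
import cv2,numpy as np
s=readout.get_state();print(s)
for n in("scene","side","wrist"):
    d=eyes.read_camera(n);np.savez(f"{n}0.npz",**{k:np.array(v) for k,v in d.items()})
    cv2.imwrite(f"pics/{n}0.png",d["color"][:,:,::-1]);print(n,d["K"],d["dist"],d["eye"],d["attitude"])
E
```

```text
pics
{'time': 0.0, 'qpos': array([-1.26100459e+00,  2.87211524e-01,  1.57820937e+00,  2.16627912e-05,
        1.27863103e+00, -1.49998981e-01]), 'dq': array([ 7.96755427e-05,  2.04059983e-03, -6.95837562e-04,  1.20793697e-03,
        2.77869725e-04, -5.02508064e-04]), 'joint_efforts': array([ 3.20019371e-04, -4.05972433e+01, -2.92626107e+01, -9.97348047e-05,
        5.79729007e-03, -4.97441874e-06]), 'eef_pos': array([ 0.2993611 , -0.60422913,  0.2298991 ]), 'tcp_rot': array([ 0.37347827,  0.60143849, -0.37233954,  0.60012415]), 'contact_force': array([-0.31687855, -0.37843163, -0.35299035]), 'wrist_torque': array([ 0.05629117, -0.04719898, -0.01020472]), 'opening': 1.0007658928591985}
scene [[388.60951888   0.         276.90013427]
 [  0.         388.60951888 210.44588473]
 [  0.           0.           1.        ]] [-0.07383535  0.          0.          0.          0.        ] [0.88652537 0.33955929 0.92834146] [ 0.38428004  0.87982115 -0.25846374 -0.10695838]
side [[500.0355911    0.         265.53569398]
 [  0.         500.0355911  212.02091783]
 [  0.           0.           1.        ]] [-0.04842624  0.          0.          0.          0.        ] [-0.01975998  0.61733201  0.66181127] [-0.31183393  0.8222221  -0.44912503  0.15810477]
wrist [[294.13303629   0.         278.35963657]
 [  0.         294.13303629 208.9153602 ]
 [  0.           0.           1.        ]] [-0.06523142  0.          0.          0.          0.        ] [ 0.36356145 -0.57322839  0.37227274] [ 0.84117454 -0.52191869 -0.07584848  0.11947084]
```

View pics/scene0.png

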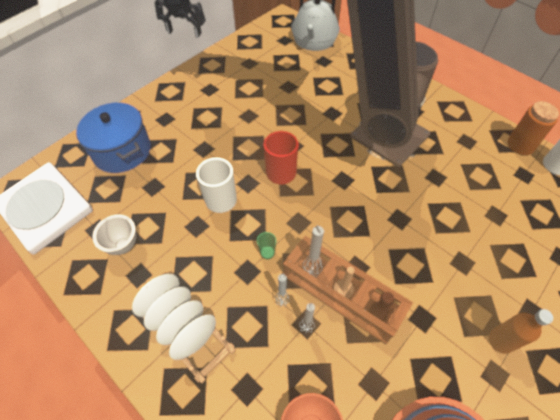

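View pics/side0.png

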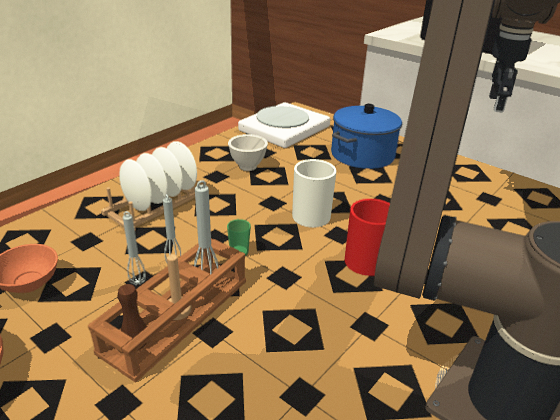

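View pics/wrist0.png

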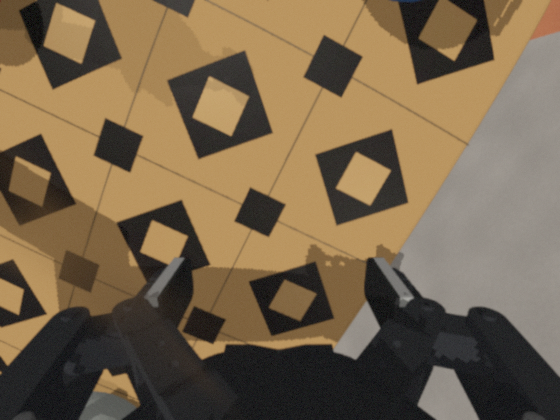

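The whisk stands in the stand's end opening (scene about (315,245), side about (203,225)). The white crock is at scene (217,185), with the red one beside it at (281,158). Two smaller whisks stand beside the stand at scene (282,288) and (309,318). I'll measure from depth next.

```bash
cat > h.py <<'E'
import numpy as np,cv2
from scipy.spatial.transform import Rotation as R
def load(n): return dict(np.load(n))
def cloud(d):
    h,w=d["depth"].shape
    u,v=np.meshgrid(np.arange(w),np.arange(h))
    p=np.stack([u,v],-1).reshape(-1,1,2).astype(np.float64)
    n=cv2.undistortPoints(p,d["K"],d["dist"]).reshape(h,w,2)
    z=d["depth"][...,None]
    P=np.concatenate([n*z,z],-1)
    W=P@R.from_quat(d["attitude"]).as_matrix().T+d["eye"]
    W[d["depth"]==0]=np.nan
    return W
def ray(d,px):
    n=cv2.undistortPoints(np.array(px,float).reshape(-1,1,2),d["K"],d["dist"]).reshape(-1,2)
    return np.c_[n,np.ones(len(n))]@R.from_quat(d["attitude"]).as_matrix().T
def proj(d,X):
    Rm=R.from_quat(d["attitude"]).as_matrix()
    r=cv2.Rodrigues(Rm.T)[0]; t=-Rm.T@d["eye"]
    return cv2.projectPoints(np.array(X,float).reshape(-1,1,3),r,t,d["K"],d["dist"])[0].reshape(-1,2)
E
python3 - <<'E'
from h import *
for n,rois in (("scene0",[("whisk",300,220,332,280),("crock",190,150,245,215),("all",230,200,430,350)]),("side0",[("whisk",190,178,218,275),("crock",288,155,340,230)])):
    d=load(n+".npz");W=cloud(d)
    t=W[...,2]; print(n,"table z",np.nanmedian(t[np.abs(t)<.02]))
    for nm,a,b,c,e in rois:
        S=W[b:e,a:c].reshape(-1,3);col=d["color"][b:e,a:c].reshape(-1,3).astype(int)
        for lo,hi in [(.01,.04),(.05,.08),(.08,.11),(.11,.125),(.125,.14),(.14,.16),(.16,.18),(.18,.2),(.2,.22),(.22,.25)]:
            m=(S[:,2]>lo)&(S[:,2]<hi)
            if m.sum()>3: print(nm,lo,hi,m.sum(),S[m].min(0).round(3),S[m].max(0).round(3),np.median(S[m],0).round(3))
    s=[int(x) for x in (rois[0][1]-60,rois[0][2]-40,rois[0][3]+110,rois[0][4]+110)]
    im=d["color"][max(0,s[1]):s[3],max(0,s[0]):s[2],::-1];cv2.imwrite(f"pics/{n}crop.png",cv2.resize(im,None,fx=3,fy=3,interpolation=cv2.INTER_CUBIC)[:600,:800]);print(s)
E
```

```text
scene0 table z 0.0009119634821006528
whisk 0.01 0.04 329 [0.491 0.075 0.01 ] [0.575 0.146 0.039] [0.528 0.116 0.013]
whisk 0.05 0.08 569 [0.492 0.062 0.051] [0.589 0.186 0.079] [0.535 0.137 0.072]
whisk 0.08 0.11 40 [0.529 0.11  0.08 ] [0.562 0.142 0.11 ] [0.551 0.132 0.094]
whisk 0.11 0.125 29 [0.542 0.117 0.111] [0.556 0.137 0.125] [0.554 0.131 0.119]
whisk 0.125 0.14 30 [0.539 0.116 0.126] [0.556 0.137 0.139] [0.552 0.131 0.131]
whisk 0.14 0.16 45 [0.537 0.119 0.14 ] [0.557 0.137 0.16 ] [0.554 0.131 0.15 ]
whisk 0.16 0.18 41 [0.54  0.116 0.162] [0.556 0.137 0.178] [0.552 0.131 0.17 ]
whisk 0.18 0.2 52 [0.54  0.117 0.18 ] [0.557 0.137 0.2  ] [0.553 0.13  0.191]
whisk 0.2 0.22 48 [0.538 0.116 0.2  ] [0.556 0.137 0.22 ] [0.553 0.131 0.21 ]
whisk 0.22 0.25 107 [0.532 0.114 0.22 ] [0.555 0.137 0.244] [0.546 0.127 0.228]
crock 0.01 0.04 219 [ 0.508 -0.258  0.01 ] [ 0.589 -0.17   0.04 ] [ 0.559 -0.185  0.028]
crock 0.05 0.08 367 [ 0.502 -0.259  0.05 ] [ 0.59  -0.169  0.08 ] [ 0.544 -0.213  0.066]
crock 0.08 0.11 426 [ 0.5   -0.259  0.08 ] [ 0.59  -0.169  0.11 ] [ 0.545 -0.216  0.096]
cro
[... 1588 characters left out ...]
 0.18 0.2 128 [0.528 0.115 0.18 ] [0.553 0.137 0.2  ] [0.534 0.132 0.19 ]
whisk 0.2 0.22 140 [0.53  0.116 0.2  ] [0.55  0.137 0.22 ] [0.534 0.132 0.21 ]
whisk 0.22 0.25 133 [0.529 0.113 0.22 ] [0.551 0.137 0.24 ] [0.54  0.127 0.226]
crock 0.01 0.04 426 [ 0.493 -0.511  0.01 ] [ 0.674 -0.169  0.04 ] [ 0.518 -0.182  0.025]
crock 0.05 0.08 446 [ 0.493 -0.242  0.05 ] [ 0.578 -0.168  0.08 ] [ 0.517 -0.181  0.065]
crock 0.08 0.11 741 [ 0.494 -0.264  0.08 ] [ 0.585 -0.168  0.11 ] [ 0.536 -0.199  0.097]
crock 0.11 0.125 452 [ 0.493 -0.264  0.11 ] [ 0.587 -0.167  0.125] [ 0.54  -0.212  0.117]
crock 0.125 0.14 217 [ 0.494 -0.265  0.125] [ 0.588 -0.168  0.131] [ 0.54  -0.214  0.127]
[130, 138, 328, 385]
```

```bash
python3 - <<'E'
from h import *
from scipy.optimize import least_squares
pts={}
for n,(a,b,c,e) in (("scene0",(300,220,332,280)),("side0",(190,178,218,275))):
    d=load(n+".npz");W=cloud(d)[b:e,a:c].reshape(-1,3)
    for lo,hi in((.12,.17),(.17,.215),(.12,.215)):
        m=(W[:,2]>lo)&(W[:,2]<hi)&(abs(W[:,0]-.543)<.02)&(abs(W[:,1]-.126)<.02);S=W[m]
        f=least_squares(lambda p:np.hypot(S[:,0]-p[0],S[:,1]-p[1])-.012,[.543,.126],loss="soft_l1",f_scale=.001)
        print(n,lo,hi,f.x.round(4),np.median(abs(f.fun)))
# crock rim
for n,(a,b,c,e) in (("scene0",(185,150,245,215)),("side0",(285,155,342,230))):
    d=load(n+".npz");W=cloud(d)[b:e,a:c].reshape(-1,3)
    m=(W[:,2]>.126)&(W[:,2]<.135)&(abs(W[:,0]-.542)<.055)&(abs(W[:,1]+.217)<.055);S=W[m]
    f=least_squares(lambda p:np.hypot(S[:,0]-p[0],S[:,1]-p[1])-.045,[.542,-.217],loss="soft_l1",f_scale=.003)
    print(n,f.x.round(4),S[:,2].mean())
d=load("scene0.npz");W=cloud(d);
# pestle, masher tops & red crock
m=(W[...,2]>.1)&(W[...,2]<.145);
for nm,(a,b,c,e) in dict(p=(365,275,400,310),m=(335,258,362,295),w1=(272,265,292,308),w2=(300,298,320,335),red=(260,130,302,185)).items():
    S=W[b:e,a:c].reshape(-1,3);S=S[S[:,2]>.085];print(nm,S.min(0).round(3),S.max(0).round(3),np.median(S,0).round(3))
E
```

```text
scene0 0.12 0.17 [0.5435 0.1248] 0.0002982461963992513
scene0 0.17 0.215 [0.5435 0.1247] 0.0004215323029470664
scene0 0.12 0.215 [0.5435 0.1247] 0.00034013310268948653
side0 0.12 0.17 [0.5429 0.1238] 0.0006523586858716863
side0 0.17 0.215 [0.5427 0.1239] 0.000621542127551852
side0 0.12 0.215 [0.5428 0.1238] 0.0006194678567160959
scene0 [ 0.5436 -0.2154] 0.12974629479266217
side0 [ 0.5413 -0.2166] 0.12771306344965805
p [0.509 0.296 0.086] [0.538 0.328 0.135] [0.528 0.312 0.131]
m [0.52  0.207 0.085] [0.537 0.224 0.141] [0.533 0.216 0.125]
w1 [0.642 0.113 0.086] [0.659 0.13  0.168] [0.654 0.125 0.141]
w2 [0.649 0.199 0.086] [0.666 0.216 0.17 ] [0.662 0.21  0.145]
red [ 0.306 -0.204  0.085] [ 0.403 -0.107  0.135] [ 0.355 -0.155  0.113]
```

View pics/scene0crop.png

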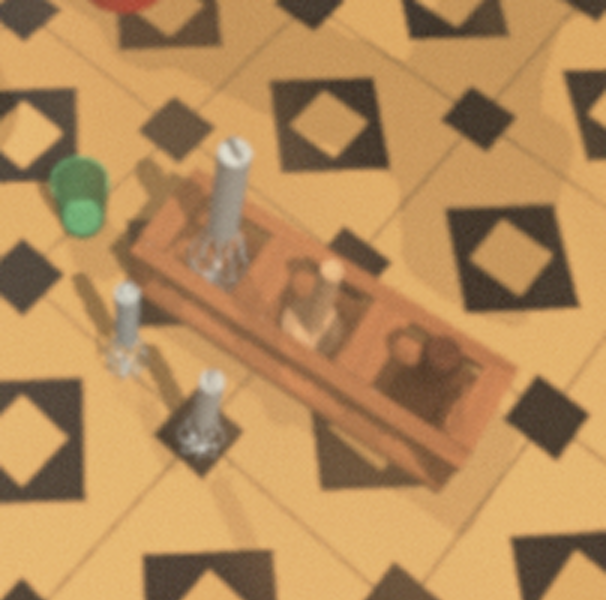

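View pics/side0crop.png

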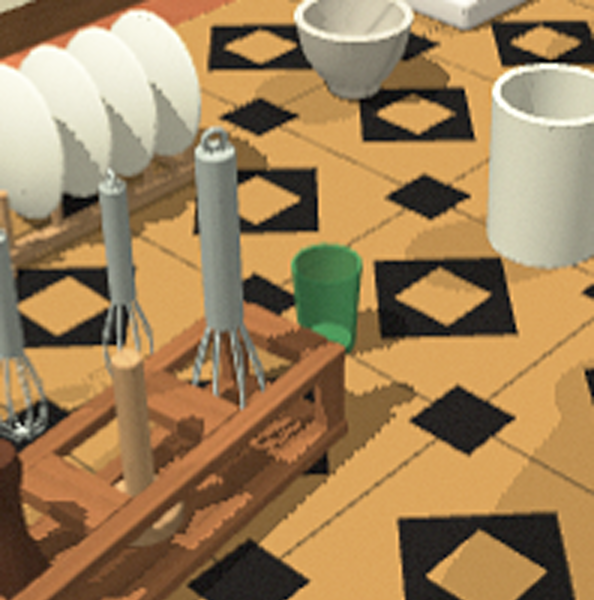

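Whisk axis is (0.543, 0.124), upright. Crock axis is (0.542, -0.216), with its rim at z 0.130. Other tools are at most 0.17 m high, so a vertical grasp with the present tool yaw, TCP z about 0.181, clears everything. I'm moving high first.

Emit:
move_arm([
  [0,0,0,0,0,50,0],
  [0,0,0,0,0,100,0],
  [0,0,0,15,45,100,0],
  [0,0,0,30,90,100,0],
  [0,0,0,45,135,100,0],
  [0,0,0,60,180,100,0],
  [0,0,0,75,225,100,0],
  [0,0,0,90,270,100,0],
  [0,0,0,105,315,100,0],
  [0,0,0,120,360,100,0],
  [0,0,0,135,405,100,0],
  [0,0,0,150,450,100,0],
])

```text
time: 1.35
eef_pos: [0.4494, -0.1524, 0.3301]
tcp_rot: [0.373, 0.601, -0.373, 0.6]
contact_force: [0.7, -0.6, -0.5]
opening: 1.002
```

Emit:
move_arm([
  [0,0,0,15,46,0,0],
  [0,0,0,30,92,0,0],
  [0,0,0,47,138,0,0],
  [0,0,0,62,184,0,0],
  [0,0,0,78,230,0,0],
  [0,0,0,94,277,0,0],
  [0,0,0,94,277,0,0],
  [0,0,0,94,277,0,0],
  [0,0,0,94,277,0,0],
])

```text
time: 2.25
eef_pos: [0.5432, 0.1239, 0.3297]
tcp_rot: [0.373, 0.601, -0.373, 0.6]
contact_force: [0.3, -0.5, -0.7]
opening: 1.004
```

```bash
python3 - <<'E'
from plant import readout,eyes
import cv2,numpy as np
s=readout.get_state();print(s["eef_pos"],s["contact_force"],s["qpos"])
d=eyes.read_camera("wrist");np.savez("wrist1.npz",**{k:np.array(v) for k,v in d.items()})
cv2.imwrite("pics/wrist1.png",d["color"][:,:,::-1])
from h import *
W=cloud(d);m=(W[...,2]>.12)&(W[...,2]<.21)&(abs(W[...,0]-.543)<.03)&(abs(W[...,1]-.124)<.03);S=W[m];print(m.sum())
from scipy.optimize import least_squares
f=least_squares(lambda p:np.hypot(S[:,0]-p[0],S[:,1]-p[1])-.012,[.543,.126],loss="soft_l1",f_scale=.001);print(f.x,np.median(abs(f.fun)))
print(proj(d,s["eef_pos"]))
E
```

```text
[0.54316803 0.12392335 0.32969549] [ 0.26755537 -0.50375298 -0.65626975] [ 4.15819333e-02 -3.43475855e-02  1.75180848e+00  1.36527620e-03
  1.42525581e+00  1.15330261e+00]
342
[0.54326182 0.12441159] 0.0001330104160232543
[[277.94054156 262.53703134]]
```

View pics/wrist1.png

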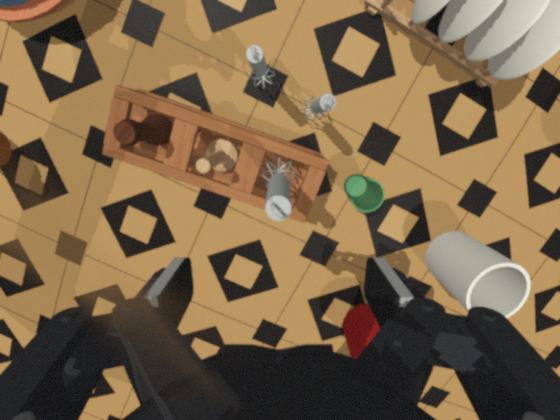

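In the wrist picture the whisk top is at (278,207), in the column midway between the fingers (178 and 390). The wrist depth fit puts the axis at (0.5433, 0.1244), which agrees with the other cameras. I'll descend.

Emit:
move_arm([
  [0,0,0,0,0,-40,0],
  [0,0,0,0,0,-80,0],
  [0,0,0,0,0,-110,0],
  [0,0,0,0,0,-130,0],
  [0,0,0,0,0,-149,0],
  [0,0,0,0,0,-149,0],
  [0,0,0,0,0,-149,0],
  [0,0,0,0,0,-149,0],
], newtons=45)

```text
time: 3.1
eef_pos: [0.5442, 0.1229, 0.1828]
tcp_rot: [0.375, 0.6, -0.373, 0.601]
contact_force: [-0.3, -0.6, 0.4]
opening: 0.999
```

Emit:
move_arm([
  [0,0,0,0,0,0,120],
  [0,0,0,0,0,0,150],
  [0,0,0,0,0,0,170],
  [0,0,0,0,0,0,185],
  [0,0,0,0,0,0,200],
  [0,0,0,0,0,0,230],
  [0,0,0,0,0,0,255],
  [0,0,0,0,0,0,255],
  [0,0,0,0,0,0,255],
  [0,0,0,0,0,0,255],
], newtons=45)

```text
time: 4.1
eef_pos: [0.5444, 0.1231, 0.1831]
tcp_rot: [0.375, 0.6, -0.373, 0.601]
contact_force: [-1.3, 1.3, 4.2]
opening: 0.271
```

The opening matches the 24 mm handle. I'll lift straight up.

Emit:
move_arm([
  [0,0,0,0,0,8,255],
  [0,0,0,0,0,20,255],
  [0,0,0,0,0,40,255],
  [0,0,0,0,0,60,255],
  [0,0,0,0,0,80,255],
  [0,0,0,0,0,100,255],
  [0,0,0,0,0,120,255],
  [0,0,0,0,0,140,255],
  [0,0,0,0,0,155,255],
  [0,0,0,0,0,155,255],
  [0,0,0,0,0,155,255],
])

```text
time: 5.2
eef_pos: [0.5442, 0.123, 0.3378]
tcp_rot: [0.375, 0.6, -0.373, 0.601]
contact_force: [-0.1, 1.0, -1.6]
opening: 0.27
```

```bash
python3 - <<'E'
from plant import readout,eyes
import cv2,numpy as np
s=readout.get_state();print(s["eef_pos"],s["contact_force"],s["opening"])
for n in("scene","side"):
    d=eyes.read_camera(n);np.savez(f"{n}2.npz",**{k:np.array(v) for k,v in d.items()})
    cv2.imwrite(f"pics/{n}2.png",d["color"][:,:,::-1])
E
```

```text
[0.54421588 0.12300319 0.33779064] [-0.11957878  1.01799839 -1.57189226] 0.27013890021365905
```

View pics/side2.png

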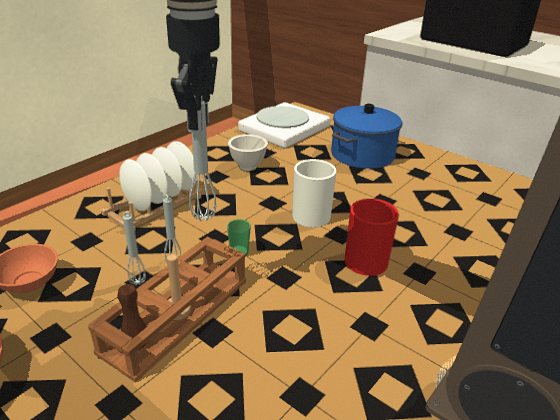

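View pics/scene2.png

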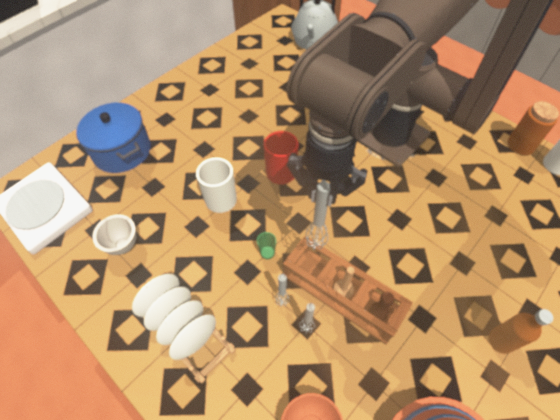

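Whisk is held clear of the stand (side: bulb at (203,200), tip about (204,220)), and the pestle and masher still stand. Next I'll check its tilt and how far down the tip reaches.

```bash
python3 - <<'E'
from h import *
from scipy.optimize import least_squares
for n in("side2","scene2"):
    d=load(n+".npz");W=cloud(d).reshape(-1,3)
    m=(abs(W[:,0]-.543)<.045)&(abs(W[:,1]-.124)<.045)&(W[:,2]>.15)&(W[:,2]<.31);S=W[m]
    print(n,"zmin",np.sort(S[:,2])[:4].round(4))
    H=S[(S[:,2]>.268)&(S[:,2]<.31)&(np.hypot(S[:,0]-.543,S[:,1]-.124)<.022)]
    z0=.29
    f=least_squares(lambda p:np.hypot(H[:,0]-p[0]-p[2]*(H[:,2]-z0),H[:,1]-p[1]-p[3]*(H[:,2]-z0))-.012,[.543,.124,0,0],loss="soft_l1",f_scale=.001)
    print(len(H),"at z .29",f.x.round(4),np.median(abs(f.fun)))
    B=S[(S[:,2]<.24)]
    for lo,hi in((.165,.18),(.18,.2),(.2,.22)):
        b=B[(B[:,2]>lo)&(B[:,2]<hi)]
        print(lo,len(b),((b.min(0)+b.max(0))/2)[:2].round(4) if len(b) else "",(np.ptp(b,axis=0)).round(3) if len(b) else "")
E
```

```text
side2 zmin [0.1645 0.1646 0.1647 0.1648]
330 at z .29 [0.5431 0.1226 0.0018 0.0063] 0.000626523394067934
0.165 111 [0.5413 0.1231] [0.041 0.042 0.015]
0.18 72 [0.5412 0.1236] [0.046 0.047 0.019]
0.2 87 [0.5402 0.1237] [0.045 0.046 0.02 ]
scene2 zmin [0.1676 0.1677 0.1683 0.1683]
140 at z .29 [ 0.544   0.1233  0.0015 -0.0058] 0.0002809830167289605
0.165 61 [0.5423 0.1243] [0.033 0.038 0.012]
0.18 46 [0.5449 0.1232] [0.046 0.045 0.019]
0.2 35 [0.545  0.1252] [0.045 0.046 0.019]
```

Upright, with the tip at z about 0.166, well above the 0.130 rim. I'll move over the crock.

Emit:
move_arm([
  [0,0,0,0,-20,0,255],
  [0,0,0,0,-60,0,255],
  [0,0,0,0,-100,0,255],
  [0,0,0,0,-140,0,255],
  [0,0,0,0,-180,0,255],
  [0,0,0,0,-220,0,255],
  [0,0,0,-1,-260,0,255],
  [0,0,0,-1,-300,0,255],
  [0,0,0,-1,-325,0,255],
  [0,0,0,-1,-339,0,255],
  [0,0,0,-1,-339,0,255],
  [0,0,0,-1,-339,0,255],
])

```text
time: 6.5
eef_pos: [0.5427, -0.2151, 0.3357]
tcp_rot: [0.374, 0.601, -0.373, 0.599]
contact_force: [-0.5, -0.2, -1.2]
opening: 0.27
```

```bash
python3 - <<'E'
from plant import readout,eyes
import cv2,numpy as np
from h import *
s=readout.get_state();print(s["eef_pos"],s["contact_force"],s["opening"])
for n in("scene","side"):
    d=eyes.read_camera(n);np.savez(f"{n}3.npz",**{k:np.array(v) for k,v in d.items()})
    cv2.imwrite(f"pics/{n}3.png",d["color"][:,:,::-1])
    W=cloud(d).reshape(-1,3);W=W[(np.hypot(W[:,0]-.542,W[:,1]+.216)<.04)]
    print(n,np.sort(W[W[:,2]>.145][:,2])[:4])
    for lo,hi in((.18,.2),(.2,.22),(.27,.31)):
        b=W[(W[:,2]>lo)&(W[:,2]<hi)];b=b[np.hypot(b[:,0]-.542,b[:,1]+.216)<.03]
        print(len(b),((b.min(0)+b.max(0))/2)[:2].round(4) if len(b) else "",np.ptp(b,axis=0).round(3))
A=cv2.imread("pics/scene3.png")[80:330,120:400];B=cv2.imread("pics/side3.png")[30:280,200:480]
cv2.imwrite("pics/c3.png",np.hstack([cv2.resize(A,(400,357)),cv2.resize(B,(400,357))]))
E
```

```text
[ 0.5426773  -0.21510421  0.33567525] [-0.48069757 -0.1692898  -1.15583129] 0.2701632004403203
scene [0.16450668 0.16504058 0.16553721 0.16615738]
41 [ 0.5407 -0.2119] [0.045 0.048 0.019]
40 [ 0.5408 -0.212 ] [0.046 0.045 0.019]
129 [ 0.5431 -0.2097] [0.021 0.017 0.039]
side [0.16286425 0.16321137 0.16382221 0.16382607]
75 [ 0.5403 -0.214 ] [0.046 0.046 0.019]
73 [ 0.5411 -0.2145] [0.046 0.049 0.019]
215 [ 0.5399 -0.2115] [0.025 0.022 0.039]
```

View pics/c3.png

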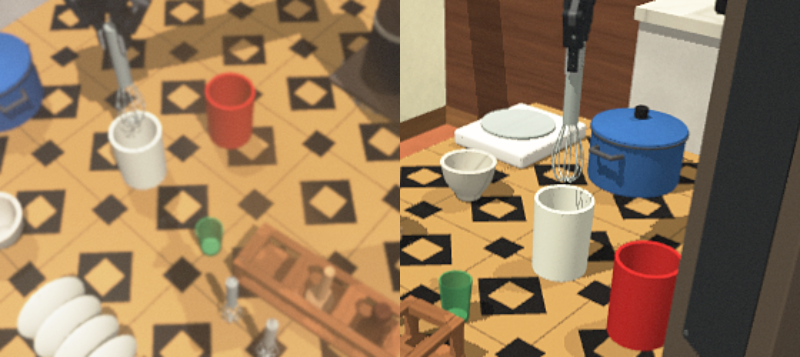

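The whisk hangs straight above the white crock (left view: bulb at (130,115), mouth at (135,130)), about 2–3 mm off centre against 17 mm of room. I'll lower it most of the way, then finish in small steps watching the force.

Emit:
move_arm([
  [0,0,0,1,-2,-15,255],
  [0,0,0,1,-2,-35,255],
  [0,0,0,1,-2,-55,255],
  [0,0,0,1,-2,-75,255],
  [0,0,0,1,-2,-95,255],
  [0,0,0,1,-2,-115,255],
  [0,0,0,1,-2,-130,255],
  [0,0,0,1,-2,-140,255],
  [0,0,0,1,-2,-145,255],
  [0,0,0,1,-2,-148,255],
  [0,0,0,1,-2,-148,255],
  [0,0,0,1,-2,-148,255],
])

```text
time: 7.8
eef_pos: [0.5444, -0.2169, 0.1892]
tcp_rot: [0.374, 0.6, -0.373, 0.601]
contact_force: [-0.3, -0.4, -1.1]
opening: 0.271
```

Emit:
move_arm([
  [0,0,0,0,0,-2,255],
  [0,0,0,0,0,-4,255],
  [0,0,0,0,0,-5,255],
  [0,0,0,0,0,-5,255],
  [0,0,0,0,0,-5,255],
])

```text
time: 8.3
eef_pos: [0.5443, -0.2169, 0.1842]
tcp_rot: [0.374, 0.601, -0.373, 0.601]
contact_force: [-0.0, 0.2, -1.8]
opening: 0.269
```

Expected contact is at TCP z about 0.179, so I'll creep on.

Emit:
move_arm([
  [0,0,0,0,0,-1,255],
  [0,0,0,0,0,-2,255],
  [0,0,0,0,0,-3,255],
  [0,0,0,0,0,-3,255],
  [0,0,0,0,0,-3,255],
])

```text
time: 8.8
eef_pos: [0.5443, -0.2169, 0.1811]
tcp_rot: [0.374, 0.601, -0.373, 0.601]
contact_force: [0.4, -0.4, -1.1]
opening: 0.266
```

Emit:
move_arm([
  [0,0,0,0,0,-1,255],
  [0,0,0,0,0,-2,255],
  [0,0,0,0,0,-2,255],
  [0,0,0,0,0,-2,255],
])

```text
time: 9.2
eef_pos: [0.5444, -0.2169, 0.1791]
tcp_rot: [0.374, 0.6, -0.373, 0.601]
contact_force: [0.2, -0.2, -1.5]
opening: 0.266
```

Emit:
move_arm([
  [0,0,0,0,0,-1,255],
  [0,0,0,0,0,-1,255],
  [0,0,0,0,0,-1,255],
])

```text
time: 9.5
eef_pos: [0.5446, -0.2169, 0.179]
tcp_rot: [0.374, 0.6, -0.373, 0.601]
contact_force: [-1.1, 0.5, 4.0]
opening: 0.27
```

Emit:
move_arm([
  [0,0,0,0,0,-1,255],
  [0,0,0,0,0,-1,255],
  [0,0,0,0,0,-1,255],
])

```text
time: 9.8
eef_pos: [0.5449, -0.217, 0.1791]
tcp_rot: [0.374, 0.6, -0.373, 0.601]
contact_force: [-1.0, 0.3, 4.4]
opening: 0.268
```

Contact is at z 0.179 with about +5 N, as predicted, so the whisk is on the floor. I'll open gently.

Emit:
move_arm([
  [0,0,0,0,0,0,180],
  [0,0,0,0,0,0,170],
  [0,0,0,0,0,0,160],
  [0,0,0,0,0,0,150],
  [0,0,0,0,0,0,120],
  [0,0,0,0,0,0,80],
  [0,0,0,0,0,0,40],
  [0,0,0,0,0,0,0],
  [0,0,0,0,0,0,0],
  [0,0,0,0,0,0,0],
  [0,0,0,0,0,0,0],
  [0,0,0,0,0,0,0],
])

```text
time: 11.0
eef_pos: [0.5449, -0.217, 0.1791]
tcp_rot: [0.374, 0.6, -0.373, 0.601]
contact_force: [0.4, -0.6, -0.1]
opening: 0.999
```

```bash
python3 - <<'E'
from plant import readout,eyes
import cv2,numpy as np
s=readout.get_state();print(s["eef_pos"],s["contact_force"],s["opening"])
for n in("scene","side","wrist"):
    d=eyes.read_camera(n);np.savez(f"{n}4.npz",**{k:np.array(v) for k,v in d.items()})
    cv2.imwrite(f"pics/{n}4.png",d["color"][:,:,::-1])
A=cv2.imread("pics/scene4.png")[50:300,100:380];B=cv2.imread("pics/side4.png")[30:280,200:480]
cv2.imwrite("pics/c4.png",np.hstack([cv2.resize(A,(400,357)),cv2.resize(B,(400,357))]))
E
```

```text
[ 0.54489719 -0.21699786  0.17908849] [ 0.37550038 -0.58252159 -0.07295336] 0.9988164576125308
```

View pics/c4.png

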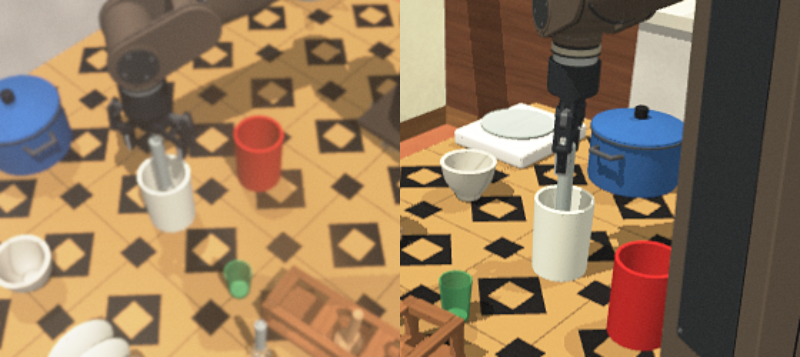

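View pics/wrist4.png

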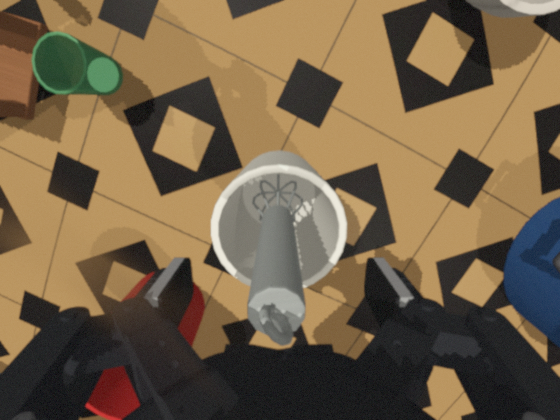

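The whisk stands in the crock, upright and centred between the open fingers (wrist: top at (278,315), crock mouth centre at (279,228)). I'll back straight up, slowly, then move off to the side.

Emit:
move_arm([
  [0,0,0,0,0,10,0],
  [0,0,0,0,0,25,0],
  [0,0,0,0,0,45,0],
  [0,0,0,0,0,70,0],
  [0,0,0,0,0,100,0],
  [0,0,0,0,0,130,0],
  [0,0,0,0,0,150,0],
  [0,0,0,0,0,150,0],
])

```text
time: 11.95
eef_pos: [0.5464, -0.2179, 0.3354]
tcp_rot: [0.374, 0.596, -0.373, 0.605]
contact_force: [0.1, -0.8, 0.1]
opening: 1.002
```

Emit:
move_arm([
  [0,0,0,-5,-40,0,0],
  [0,0,0,-20,-80,0,0],
  [0,0,0,-35,-120,0,0],
  [0,0,0,-50,-160,0,0],
  [0,0,0,-65,-200,0,0],
  [0,0,0,-65,-200,0,0],
  [0,0,0,-65,-200,0,0],
])

```text
time: 12.65
eef_pos: [0.4806, -0.4184, 0.3342]
tcp_rot: [0.375, 0.597, -0.373, 0.604]
contact_force: [1.1, 0.9, 0.0]
opening: 0.998
```

```bash
python3 - <<'E'
from plant import readout,eyes
import cv2,numpy as np
from h import *
from scipy.optimize import least_squares
s=readout.get_state();print(s["eef_pos"],s["contact_force"],s["opening"])
for n in("scene","side"):
    d=eyes.read_camera(n)
    cv2.imwrite(f"pics/{n}5.png",d["color"][:,:,::-1])
    W=cloud(d).reshape(-1,3);C=W[(np.hypot(W[:,0]-.542,W[:,1]+.216)<.06)]
    S=C[(C[:,2]>.126)&(C[:,2]<.135)]; r=np.hypot(S[:,0]-.542,S[:,1]+.216);S=S[r>.036]
    f=least_squares(lambda p:np.hypot(S[:,0]-p[0],S[:,1]-p[1])-.045,[.542,-.217],loss="soft_l1",f_scale=.003);print(n,"crock",f.x.round(4))
    H=C[(C[:,2]>.145)&(C[:,2]<.215)]
    f=least_squares(lambda p:np.hypot(H[:,0]-p[0]-p[2]*(H[:,2]-.18),H[:,1]-p[1]-p[3]*(H[:,2]-.18))-.012,[.543,-.216,0,0],loss="soft_l1",f_scale=.001)
    print("whisk",f.x.round(4),"top",C[:,2][C[:,2]<.27].max())
    for nm,x,y in(("masher",.531,.216),("pestle",.525,.312)):
        T=W[(np.hypot(W[:,0]-x,W[:,1]-y)<.03)&(W[:,2]>.1)&(W[:,2]<.2)];print(nm,T.max(0).round(3),T.min(0).round(3))
A=cv2.imread("pics/scene5.png");B=cv2.imread("pics/side5.png")
cv2.imwrite("pics/c5.png",np.hstack([cv2.resize(A,(400,300)),cv2.resize(B,(400,300))]))
E
```

```text
[ 0.48063006 -0.41835016  0.33415975] [1.05079901 0.91495796 0.03824872] 0.9984808277962186
scene crock [ 0.5436 -0.2157]
whisk [ 0.5431 -0.2154  0.0015 -0.0024] top 0.23940472449748296
masher [0.537 0.224 0.14 ] [0.519 0.206 0.1  ]
pestle [0.538 0.328 0.137] [0.509 0.296 0.101]
side crock [ 0.5413 -0.2164]
whisk [ 0.5438 -0.2173 -0.0025  0.0041] top 0.23663914340155706
masher [0.534 0.223 0.139] [0.516 0.205 0.1  ]
pestle [0.533 0.326 0.133] [0.504 0.298 0.1  ]
```

View pics/c5.png

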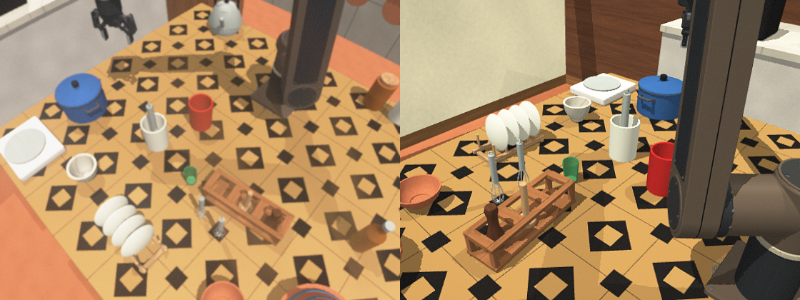

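Whisk is upright in the crock (scene half: (152,115)). The crock is unmoved to within a millimetre, the masher and pestle are in place, and the arm is clear.

```bash
python3 -c "
from plant import ctrl
print(ctrl.sign_off())"
```

```text
the job is handed in; nothing more can be done
None
```

The steel whisk now stands upright, handle up, in the white crock, and the job was handed in at about 12.8 s.

I gripped the large whisk by its handle and lifted it straight up 155 mm. I then carried it over the crock and lowered it until it touched the floor. Contact came where predicted, at TCP z 0.179 m, with the reading rising by about 5 N. I let go gently and backed the arm straight up and away.

**Last checks:**
- **Whisk:** it is within about 2 mm of the crock's axis, with a tilt under 0.3°. Its top is at about 0.237–0.239 m, as expected for standing on the crock's floor.
- **Crock:** it did not move by more than 0.3 mm in either camera view.
- **Pestle and masher:** both are still upright in their places in the stand.
- **Gripper:** it is touching nothing; the remaining force reading of about 1 N is sensor noise.

No check failed. The scene and side cameras disagreed by about 2 mm throughout, which is within their calibration.

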